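Size a mount rod in the stacked ring gauge

ROBOT

A 6-joint arm with a two-finger parallel gripper is mounted at the origin on the work surface; the furniture and walls round the work are solid. World frame = base frame: x ahead of the robot, y to its left, z up, the work surface at z = 0. Lengths are in m, angles in rad, forces in N, time in s.
With the tool pointing down it reaches from about 0.35 to 0.85 m from the base axis. Payload 8.1 kg.
Tool frame: the origin (TCP) lies between the finger pads; the fingertips stand 14 mm ahead of it and the grasp point (between the pads) lies 5 mm behind it; z points along the fingers, y is the line along which they close (so a half turn about z gives the same grasp; the last joint's range is limited). The gripper opens to 93 mm and grips with 3 to 60 N. Pads are 15 mm wide; open, the fingers measure 128 mm over their backs; the gripper's body (75 mm by 188 mm) begins 65 mm behind the grasp point.
Start: joints at [1.091, 0.13, 1.488, -0, 1.523, -0.085], TCP at [0.231, 0.554, 0.199] pointing down, gripper open.
Joint ranges: [-2.96, 2.96], [-0.89, 2.26], [0.02, 2.5], [-1.34, 4.48], [0, 2.73], [-2.66, 2.66]. Speed limits (rad/s): [2.39, 2.39, 2.79, 3.14, 3.14, 3.14].

INTERFACE

Orientations are given as a rotation vector (axis times angle).
In Python, from plant import robot gives the robot as it stands.
- The arm moves only by the tool arm_command, never from a script. Its argument "targets" is a list of rows, each an object of numbers: "x", "y", "z": the shift along the world's x, y, z in units of 500 mm (1.0 is 500 mm); "rx", "ry", "rz": the turn, a rotation vector about the world's x, y, z in units of 2 rad (1.0 is 2 rad); "claw": the closure in counts, from 0 (fully open) to 255 (shut). In form: [{"x": .., "y": .., "z": .., "rx": .., "ry": .., "rz": .., "claw": ..}, ...]. A call has 1 to 10 rows; each row is the pose to reach, as a shift and turn from the pose commanded when the call began; what a row does not reach only later rows make up. A row lasts 1/12 s, in which the tool goes at most 41.7 mm and 7.16 degrees, less where a joint would pass 70% of its speed; a pose out of reach is approached as far as the arm can. A call with a number of a shift or a turn outside -1 to 1 is refused whole. A call with a gripper value outside its range is refused whole. The fingers move at their own pace and stop on an object; "squeeze" is the grip in N (left out, the last holds). Time passes only in rows, so rows that repeat a pose let the fingers close. It gives the time, the measured TCP pose, the force, the opening and the grip force at its end, in the units of the state.
- robot.read_state(): the state, without advancing time (a new reading comes with each control period).
- robot.read_camera(name): name is "scene" or "top"; returns (picture, depth): 384x512x3 uint8, red, green, blue; 384x512 float32, m along the optical axis (not along the pixel's ray), 0 where there is no reading.
- robot.get_calibration(name): a dict with "intrinsics" (3x3 intrinsics, pixels), "dist" ([k1, k2, p1, p2, k3] as OpenCV has them; the pictures are not rectified), "origin" and "orientation" of the camera in the world. Camera axes: x right, y up, looking along -z (the intrinsics and any distortion apply to the point x, -y, -z); pixel columns grow to the right and rows downward; lengths in m; the calibration is good to about 2 mm. A picture is of the moment at which its call begins. get_calibration takes no time and is no camera call.
- robot.close_job(): hands the job in; it is judged then, once.
The state is a dict: "t": time; "q": joint angles; "dq": joint speeds; "joint_torque": joint torques, N m; "tool_pos": TCP position; "orientation": TCP orientation; "force": force on the tool from outside, world axes, zero at the start; "wrist_torque": the same for the moment, N m; "opening": finger opening in m; "gripper_force": force on a finger pad.
Only numpy, scipy, OpenCV 4.12 (cv2) and the standard library are available. Lean on these libraries where they do the work, as an engineer would, in place of code of your own. Each camera call takes 0.05 s, during which the arm holds its last target. There are 200 camera calls.

TASK

Take the metal rod out of its wooden block and lower it, upright, down through the rings of the ring gauge until the small bottom ring stops it; the third ring sits off to one side, so feel gently for its hole and do not mistake its rim for the stop. Press the rod lightly on the ring that stops it (about 6 N, never more than 20 N on any part of the gauge), then let go so that it stays standing in the gauge. Do not drop it through the rings, and leave the tape roll, eraser and note pad alone.

Things in the scene. Friction and masses are not known exactly. Their poses are not given: they have to be found in the camera images.
- gauge: Ring gauge, fixed to the table: four 80 mm square aluminium plates, 8 mm thick, stacked on four corner posts over a 104 mm dark base. Origin: ring axis at the table surface; z up; may be turned about z. From the top down, height of top face over the table and bore: ring 1 102 mm, bore 40; ring 2 78 mm, bore 34; ring 3 55 mm, bore 20; ring 4 (the stop) 30 mm, bore 8. Post nuts reach 106 mm.
- gauge_top (a point): Point on the ring axis at the top face of ring 1 (102 mm over the table). Rings 1, 2 and 4 are on the axis. Ring 3 is a 50 mm steel disc lying to one side of its pocket: its 20 mm bore is 4.5 mm off the axis, in a direction that differs every time and is not measured; it is stuck stiffly and does not follow the rod.
- gauge_stop (a point): Point on the ring axis at the top face of ring 4, which stops the rod (30 mm over the table). Rings 3 and 4 sit on springs on the posts: each gives straight down about 1 mm per 4 N, at most 6 mm, and comes back. Ring 3's bore is 8 mm deep, 55 to 47 mm over the table; below it down to ring 4 there is only wider free space.
- rod_center (a point): Centre of the loose aluminium rod: 18 mm diameter, 135 mm long, plain cylinder, 1 mm rounded ends, about 90 g, z up along it. It stands loosely in the wooden block, foot 8 mm and top 143 mm over the table. On ring 4 its foot is 30 mm over the table; hold it at least 85 mm above its foot (measured to the fingertips) so that they clear ring 1.
- rod_foot (a point): Centre of the rod's lower end face, 67.5 mm below rod_center.
- holder: The wooden block, 60 x 60 x 32 mm, fixed to the table, with a 22 mm hole 24 mm deep in its middle in which the rod stands. Origin at the centre of its underside.
- tape: Bystander: roll of cotton tape lying flat, 66 mm across, 15 mm high; origin at the centre of its underside.
- eraser: Bystander: small eraser 22 x 44 x 12 mm; origin at the centre of its underside.
- pad: Bystander: yellow note pad 50 x 74 x 12 mm; origin at the centre of its underside.
Things that resemble listed ones, but are neither listed nor needed, are in the scene too. Of the things like the part that bears rod_center, leave any that is turquoise; of the rest the larger one is meant.

How it is judged:
By the outcome, as a careful person would: the job done as asked, in the order asked, and still so for the second after the job is handed in, with the robot touching nothing.
It also fails if it takes over 72 s, if anything falls off the work surface, if the arm or the gripper's body presses on something with over 40 N, if the wrist force passes 120 N, or if a joint passes its speed limit or range.

## Working session

There is one attempt and no reset: what is moved stays moved. The work goes in short steps, Python scripts to look and compute and a tool call to move; the robot and the scene stay as the last step left them, time stands still between calls to the robot, and variables do not carry over. Pictures are saved under pics/ and viewed, at most 10 in all, crops included, and the job is handed in when it is done.

Besides the shell and the picture viewer there is one more tool, called after ">>>" as name([rows], argument=value, ...), one row to a line, values as JSON. arm_command: Moves the arm, as the interface text tells. Shifts and turns lie within -1 to 1; 1 stands for 500 mm of shift or 2 rad of turn. Its arguments: {"type":"object","properties":{"targets":{"type":"array","items":{"type":"object","properties":{"x":{"type":"number","minimum":-1,"maximum":1},"y":{"type":"number","minimum":-1,"maximum":1},"z":{"type":"number","minimum":-1,"maximum":1},"rx":{"type":"number","minimum":-1,"maximum":1},"ry":{"type":"number","minimum":-1,"maximum":1},"rz":{"type":"number","minimum":-1,"maximum":1},"claw":{"type":"number"}}}},"squeeze":{"type":"number"}},"required":["targets"]}

```bash
mkdir -p pics
cat > h.py <<'E'
import numpy as np, cv2
from plant import robot
def look(n,save=None):
    im,d=robot.read_camera(n)
    if save: cv2.imwrite('pics/'+save,im[:,:,::-1])
    np.savez(''+n+'.npz',im=im,d=d); return im,d
def cal(n):
    c=robot.get_calibration(n); R=np.array(c['orientation'],float)
    if R.size==3: R=cv2.Rodrigues(R)[0]
    return np.array(c['intrinsics']),np.array(c['dist']),np.array(c['origin']),R
def rays(n,uv):
    K,D,o,R=cal(n)
    p=cv2.undistortPoints(np.float64(uv).reshape(-1,1,2),K,D).reshape(-1,2)
    v=np.c_[p[:,0],-p[:,1],-np.ones(len(p))]
    return o,v@R.T
def onz(n,uv,z):
    o,v=rays(n,uv); return o+v*((z-o[2])/v[:,2])[:,None]
def bydepth(n,uv,d):
    o,v=rays(n,uv); return o+v*np.asarray(d).reshape(-1,1)
def proj(n,P):
    K,D,o,R=cal(n); c=(np.atleast_2d(P)-o)@R
    return cv2.projectPoints(c*[1,-1,-1],np.zeros(3),np.zeros(3),K,D)[0].reshape(-1,2)
E
python3 - <<'E'
from h import *
for n in('scene','top'):
    look(n,n+'0.png'); c=robot.get_calibration(n); print(n,c)
print(robot.read_state())
E
```

```text
scene {'intrinsics': array([[398.98906766,   0.        , 259.16493006],
       [  0.        , 398.98906766, 194.62271767],
       [  0.        ,   0.        ,   1.        ]]), 'dist': array([-0.13921544,  0.        ,  0.        ,  0.        ,  0.        ]), 'origin': array([ 0.12917383, -0.40333969,  0.78146461]), 'orientation': array([ 0.71099668, -0.19457834, -0.51416137])}
top {'intrinsics': array([[442.57542724,   0.        , 256.28827056],
       [  0.        , 442.57542724, 188.39225617],
       [  0.        ,   0.        ,   1.        ]]), 'dist': array([-0.11550472,  0.        ,  0.        ,  0.        ,  0.        ]), 'origin': array([0.20407265, 0.10080909, 1.10072846]), 'orientation': array([ 0.18333   , -0.17615339, -1.52061975])}
{'t': 0.1, 'q': array([ 1.09062542e+00,  1.31095186e-01,  1.48916870e+00, -1.94694461e-05,
        1.52300728e+00, -8.54039863e-02]), 'dq': array([-0.00254093, -0.00197968, -0.00254614,  0.00035641,  0.0007893 ,
        0.00127838]), 'joint_torque': array([ 1.69766041e-03, -5.61340284e+01, -4.93094623e+01,  7.70320930e-02,
        2.90682324e-02, -8.80335932e-06]), 'tool_pos': array([0.23048945, 0.55336662, 0.1983876 ]), 'orientation': array([-6.15989891e-01, -3.08015083e+00,  2.54004734e-03]), 'force': array([ 0.04333994, -0.46973293,  0.33032524]), 'wrist_torque': array([ 0.00271333, -0.02660019,  0.04112522]), 'gripper_force': 0.0, 'opening': 0.09318036421990135}
```

View pics/scene0.png

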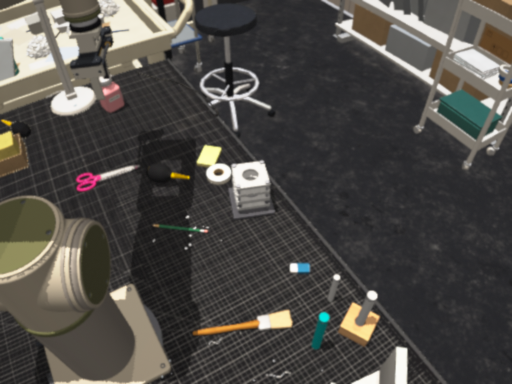

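View pics/top0.png

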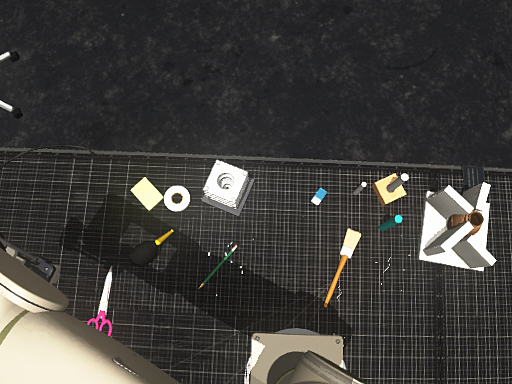

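Scene shows the gauge at about (251,188), and the rod in the wooden block at (367,307). The things that could be taken for the rod are:
- the rod in the block: scene (367,307), top (397,184)
- a smaller grey rod: scene (334,285), top (360,187)
- a turquoise rod: scene (320,330), top (391,222)

I choose the larger grey rod in the block. I'll check it in a close crop.

Run:
```python
from h import *
S=np.load('scene.npz'); T=np.load('top.npz')
def crop(a,x,y,w,h,f): return cv2.resize(a['im'][y:y+h,x:x+w,::-1],None,fx=f,fy=f,interpolation=cv2.INTER_CUBIC)
a=crop(S,300,260,100,75,4); b=crop(T,340,160,100,75,4)
c=crop(S,210,145,100,75,4); d=crop(T,185,150,100,75,4)
cv2.imwrite('pics/crop1.png',np.vstack([np.hstack([a,b]),np.hstack([c,d])]))
for nm,n,uv in(('rodT','top',(405,177)),('rodS','scene',(371,295)),('gT','top',(227,182)),('gS','scene',(251,174))):
    z=.143 if 'rod' in nm else .102
    print(nm,onz(n,[uv],z))
```

```text
rodT [[ 0.46939849 -0.22561159  0.143     ]]
rodS [[ 0.46847645 -0.22155813  0.143     ]]
gT [[0.45038632 0.17923899 0.102     ]]
gS [[0.45613625 0.18472423 0.102     ]]
```

View pics/crop1.png

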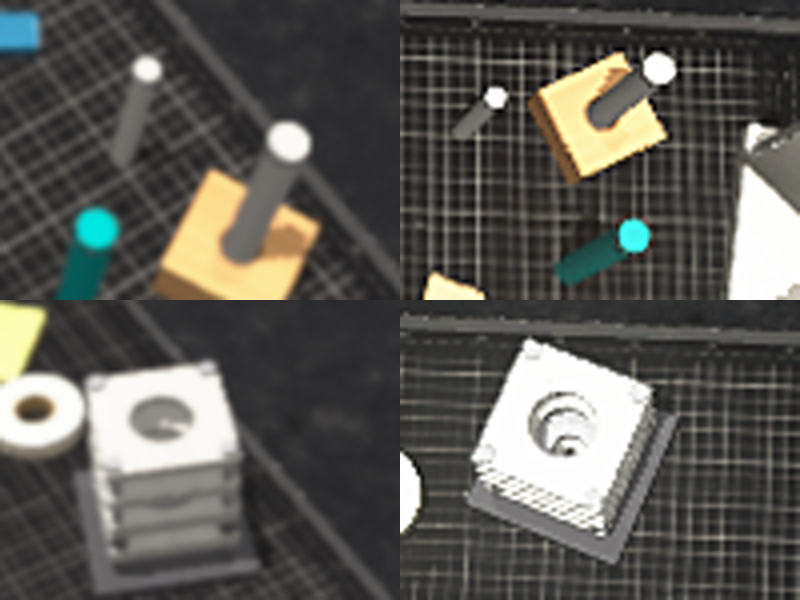

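The crop confirms it: the larger grey rod in the block has its top at scene (372,295) and top (404,177). The smaller grey rod stands on the bare table, and the turquoise rod is separate. Ring 1's bore is at scene (250,174) and top (226,181).

Run:
```python
from h import *
V,U=np.mgrid[0:384,0:512]; uv=np.c_[U.ravel(),V.ravel()]
for n in('scene','top'):
    A=np.load(n+'.npz'); im=A['im'];d=A['d']
    P=bydepth(n,uv,d.ravel()).reshape(384,512,3); P[d==0]=np.nan
    # rod top: bright blob near
    seed={'scene':(372,295),'top':(404,177)}[n]
    g=im.min(2); 
    m=((g>150)).astype(np.uint8)
    nl,lab,st,ce=cv2.connectedComponentsWithStats(m)
    l=lab[seed[1],seed[0]]; print(n,'rodtop px',ce[l],st[l],onz(n,[ce[l]],.143), 'depth',P[seed[1],seed[0]])
    # plate: height
    x0,x1,y0,y1={'scene':(215,290,150,215),'top':(195,260,150,220)}[n]
    w=np.zeros((384,512),bool); w[y0:y1,x0:x1]=1
    m=w&(abs(P[...,2]-.103)<.006)
    r=cv2.minAreaRect(np.float32(P[m][:,:2])*1000); print('plate',m.sum(),r)
    # bore: pixels inside plate hull not plate, dims
    hull=cv2.convexHull(np.c_[U[m],V[m]].astype(np.int32)); k=np.zeros((384,512),np.uint8); cv2.fillConvexPoly(k,hull,1)
    k=cv2.erode(k,np.ones((5,5)))
    h=((k>0)&~m).astype(np.uint8); nl,lab,st,ce=cv2.connectedComponentsWithStats(h)
    l=1+st[1:,4].argmax(); print('bore',ce[l],st[l],onz(n,[ce[l]],.102))
    # obstacles near the rod
    q=np.hypot(P[...,0]-.469,P[...,1]+.224); o=(P[...,2]>.09)&(q<.2)&(q>.03)
    if o.any():
        for s in (.06,.09,.12,.15,.18): 
            b=o&(q<s); print('obst<',s,b.sum(),P[b].max(0) if b.any() else '',P[b].min(0) if b.any() else '')
A=np.load('top.npz')['im'][160:205,200:250,::-1]
B=np.load('scene.npz')['im'][155:200,225:275,::-1]
cv2.imwrite('pics/gauge.png',np.hstack([cv2.resize(cv2.convertScaleAbs(i,alpha=1),None,fx=8,fy=8,interpolation=cv2.INTER_CUBIC) for i in(A,B)]))
```

```text
scene rodtop px [371.74025974 294.97402597] [367 291  10   9  77] [[ 0.46964792 -0.22223489  0.143     ]] depth [nan nan nan]
plate 726 ((453.91802978515625, 184.84103393554688), (83.50875091552734, 80.46109008789062), 70.41438293457031)
bore [250.18045113 174.86466165] [242 170  17  11 133] [[0.45300258 0.18321534 0.102     ]]
obst< 0.06 0  
obst< 0.09 40 [ 0.46757059 -0.13440388  0.13795108] [ 0.37980616 -0.21347167  0.09013962]
obst< 0.12 443 [ 0.46757059 -0.13440388  0.14005306] [ 0.36606381 -0.34129563  0.09013962]
obst< 0.15 780 [ 0.46757059 -0.13440388  0.1413832 ] [ 0.36606381 -0.36493579  0.09013962]
obst< 0.18 830 [ 0.46757059 -0.13440388  0.1413832 ] [ 0.31842416 -0.37209275  0.09013962]
top rodtop px [404.42 176.62] [401 173   8   8  50] [[ 0.47023042 -0.22429377  0.143     ]] depth [ 0.46872248 -0.22258561  0.14506222]
plate 941 ((453.2911071777344, 183.39512634277344), (80.4308090209961, 80.77632904052734), 69.86687469482422)
bore [225.30188679 180.87264151] [217 173  17  16 212] [[0.45291878 0.18335067 0.102     ]]
obst< 0.06 0  
obst< 0.09 29 [ 0.46657124 -0.13536395  0.13841949] [ 0.38007842 -0.21272229  0.09002152]
obst< 0.12 300 [ 0.46657124 -0.13536395  0.14138314] [ 0.36621331 -0.34109816  0.09002152]
obst< 0.15 521 [ 0.46657124 -0.13536395  0.14142994] [ 0.36621331 -0.36474211  0.09002152]
obst< 0.18 1080 [ 0.46657124 -0.13536395  0.14142994] [ 0.31161418 -0.38979091  0.09001417]
```

View pics/gauge.png

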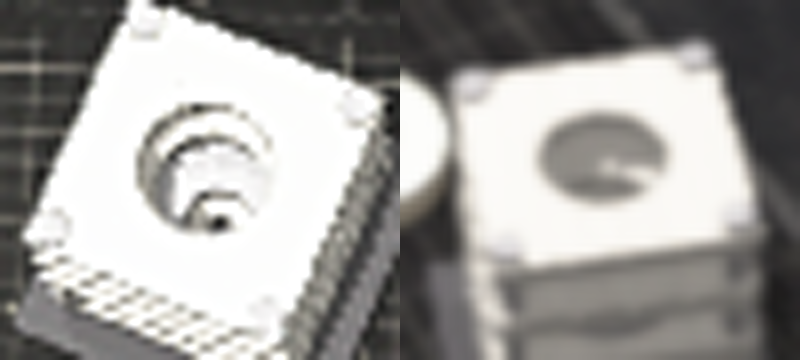

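Left is the top view: ring 1's bore is centred near crop (206,168). Inside it ring 3's bore shows as an arc, with its left edge at crop x≈183 and its top at y≈190. The small dark ring 4 bore is at (218,222). I compare these with the axis projections to get ring 3's offset.

Run:
```python
from h import *
c=lambda p:(p-[200,160])*8+3.5
G=np.array([.453,.1835])
for z in(.102,.078,.055,.030): print(z,c(proj('top',[[*G,z]])).round(1))
for a in range(0,360,45):
    q=G+.0045*np.array([np.cos(np.radians(a)),np.sin(np.radians(a))])
    t=np.linspace(0,2*np.pi,60); C=np.c_[q[0]+.01*np.cos(t),q[1]+.01*np.sin(t),t*0+.055]
    e=c(proj('top',C)); print(a,'left',e[:,0].min().round(),'top',e[:,1].min().round(),'right',e[:,0].max().round())
A=np.load('top.npz')['im'][160:205,200:250]
print(A[20:31,18:37].min(2))
P=np.load('top.npz')['d'][180:191,218:237]; print((P*1000).round().astype(int))
s=robot.read_state(); print(s['t'],s['tool_pos'],s['orientation'])
```

```text
0.102 [[205.4 170.2]]
0.078 [[210.9 189.9]]
0.055 [[215.9 208.1]]
0.03 [[221.1 226.9]]
0 left 184.0 top 162.0 right 250.0
45 left 173.0 top 166.0 right 239.0
90 left 168.0 top 176.0 right 234.0
135 left 172.0 top 186.0 right 238.0
180 left 182.0 top 191.0 right 248.0
225 left 193.0 top 187.0 right 259.0
270 left 198.0 top 177.0 right 264.0
315 left 194.0 top 166.0 right 260.0
[[156 147 114 120 165 242 235 236 247 232 233 235 235 231 237 249 245 253
  252]
 [156 140 112 157 252 239 246 245 249 245 246 247 246 231 231 233 246 254
  252]
 [147 111 125 154 250 249 247 248 252 249 249 248 247 245 242 233 247 254
  253]
 [141 123 124 165 255 252 253 248 212 220 245 250 249 246 242 239 252 253
  253]
 [142 121 130 186 255 254 172  66 128 140 131 142 237 248 242 240 253 252
  252]
 [191 129 126 187 255 220 100 203 255 255 255 255 200 244 244 249 254 252
  252]
 [254 176 122 180 255 126 147 180 255 239 255 255 252 214 249 255 253 253
  253]
 [255 253 178 153 136  86 150 141 122  45 137 255 255 253 254 253 253 253
  253]
 [255 255 255 220 164 138 159 146  90  69 145 222 248 254 253 253 252 253
[... 660 characters left out ...]
1028 1028]
 [1054 1052 1074 1078 1075 1075 1082 1103 1101 1099 1100 1100 1105 1071
  1075 1027 1027 1026 1027]
 [1031 1048 1077 1076 1073 1078 1102 1099 1099 1103 1101 1103 1102 1076
  1026 1026 1025 1027 1025]
 [1027 1025 1050 1072 1075 1078 1102 1105 1102 1108 1109 1101 1100 1026
  1028 1027 1026 1028 1028]
 [1028 1027 1026 1028 1075 1099 1101 1098 1122 1122 1120 1103 1025 1027
  1025 1026 1025 1023 1024]
 [1024 1027 1026 1025 1024 1026 1027 1023 1023 1022 1025 1025 1022 1027
  1024 1024 1028 1026 1024]
 [1025 1025 1026 1023 1022 1022 1025 1022 1028 1023 1027 1021 1024 1025
  1025 1022 1027 1025 1026]]
0.1 [0.23048945 0.55336662 0.1983876 ] [-6.15989891e-01 -3.08015083e+00  2.54004734e-03]
```

>>> arm_command([
  {"z": 0.08, "claw": 110},
  {"z": 0.12, "claw": 110},
], squeeze=25)

```text
schema error: expected keys x, y, z, rx, ry, rz, claw
```

>>> arm_command([
  {"x": 0.24, "y": -0.78, "z": 0.08, "rx": 0, "ry": 0, "rz": 0, "claw": 110},
  {"x": 0.24, "y": -0.78, "z": 0.08, "rx": 0, "ry": 0, "rz": 0, "claw": 110},
  {"x": 0.24, "y": -0.78, "z": 0.08, "rx": 0, "ry": 0, "rz": 0, "claw": 110},
  {"x": 0.24, "y": -0.78, "z": 0.08, "rx": 0, "ry": 0, "rz": 0, "claw": 110},
  {"x": 0.24, "y": -0.78, "z": 0.08, "rx": 0, "ry": 0, "rz": 0, "claw": 110},
  {"x": 0.24, "y": -0.78, "z": 0.08, "rx": 0, "ry": 0, "rz": 0, "claw": 110},
  {"x": 0.24, "y": -0.78, "z": 0.08, "rx": 0, "ry": 0, "rz": 0, "claw": 110},
  {"x": 0.24, "y": -0.78, "z": 0.08, "rx": 0, "ry": 0, "rz": 0, "claw": 110},
  {"x": 0.24, "y": -0.78, "z": 0.08, "rx": 0, "ry": 0, "rz": 0, "claw": 110},
  {"x": 0.24, "y": -0.78, "z": 0.08, "rx": 0, "ry": 0, "rz": 0, "claw": 110},
], squeeze=25)

```text
t: 0.93
tool_pos: [0.3508, 0.1615, 0.2394]
orientation: [0.616, 3.08, -0.0]
force: [1.1, 0.4, 0.7]
opening: 0.0529
gripper_force: 0.0
```

>>> arm_command([
  {"x": 0.238, "y": -0.77, "z": 0, "rx": 0, "ry": 0, "rz": 0, "claw": 110},
  {"x": 0.238, "y": -0.77, "z": 0, "rx": 0, "ry": 0, "rz": 0, "claw": 110},
  {"x": 0.238, "y": -0.77, "z": 0, "rx": 0, "ry": 0, "rz": 0, "claw": 110},
  {"x": 0.238, "y": -0.77, "z": 0, "rx": 0, "ry": 0, "rz": 0, "claw": 110},
  {"x": 0.238, "y": -0.77, "z": 0, "rx": 0, "ry": 0, "rz": 0, "claw": 110},
  {"x": 0.238, "y": -0.77, "z": 0, "rx": 0, "ry": 0, "rz": 0, "claw": 110},
  {"x": 0.238, "y": -0.77, "z": 0, "rx": 0, "ry": 0, "rz": 0, "claw": 110},
  {"x": 0.238, "y": -0.77, "z": 0, "rx": 0, "ry": 0, "rz": 0, "claw": 110},
  {"x": 0.238, "y": -0.77, "z": 0, "rx": 0, "ry": 0, "rz": 0, "claw": 110},
  {"x": 0.238, "y": -0.77, "z": 0, "rx": 0, "ry": 0, "rz": 0, "claw": 110},
])

```text
t: 1.77
tool_pos: [0.4697, -0.2246, 0.2386]
orientation: [-0.619, -3.079, 0.001]
force: [-0.1, -0.0, 0.8]
opening: 0.0532
gripper_force: 0.0
```

Run:
```python
from h import *
ims=[look(n)[0] for n in('scene','top')]
s=robot.read_state(); print(s['t'],s['tool_pos'],s['orientation'],s['force'])
a=ims[0][200:350,270:470,::-1]; b=ims[1][110:260,300:500,::-1]
cv2.imwrite('pics/above.png',np.hstack([cv2.resize(i,None,fx=2,fy=2) for i in(a,b)]))
```

```text
1.8667 [ 0.46950962 -0.22487539  0.23796652] [-6.22149100e-01 -3.07743965e+00  5.54057964e-04] [ 0.02202665  1.08883702 -0.29141562]
```

View pics/above.png

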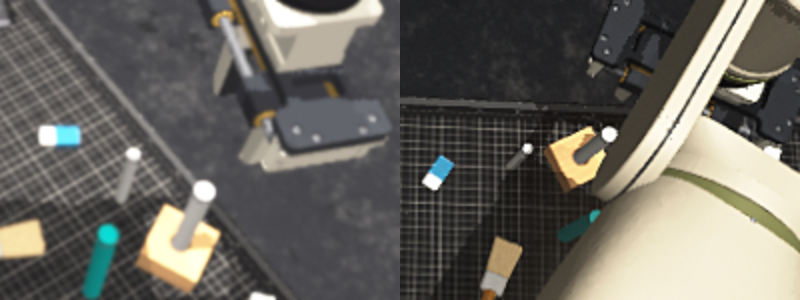

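Run:
```python
from h import *
s=robot.read_state(); p=s['tool_pos']; R=cv2.Rodrigues(s['orientation'])[0]; print(R.round(3))
for n in('scene','top'):
    c,off=((270,200),0) if n=='scene' else ((300,110),400)
    for q in(p,p+R[:,1]*.035+R[:,2]*.014,p-R[:,1]*.035+R[:,2]*.014): print(n,((proj(n,q)-c)*2+[off,0]).round(0))
    A=np.load(n+'.npz'); im=A['im']
    m=(im.min(2)>150).astype(np.uint8); nl,lab,st,ce=cv2.connectedComponentsWithStats(m)
    x,y={'scene':(371,295),'top':(404,177)}[n]; print(ce[lab[y,x]],st[lab[y,x]])
```

```text
[[-0.921  0.388 -0.002]
 [ 0.388  0.921  0.   ]
 [ 0.002 -0.001 -1.   ]]
scene [[231. 136.]]
scene [[214. 110.]]
scene [[241. 183.]]
[361.19246862 316.90690377] [343 290  36  51 956]
top [[639. 111.]]
top [[604. 100.]]
top [[665. 128.]]
[404.13636364 176.75      ] [401 173   8   8  44]
```

The scene view shows the fingers at crop (220,90) and (250,160), a little higher than I predicted, with the rod still in its block at (200,195). I check the fingertip positions by depth.

Run:
```python
from h import *
V,U=np.mgrid[0:384,0:512]; uv=np.c_[U.ravel(),V.ravel()]
s=robot.read_state(); p=s['tool_pos']; R=cv2.Rodrigues(s['orientation'])[0]
for n in('scene','top'):
    d=np.load(n+'.npz')['d']; P=bydepth(n,uv,d.ravel()); ok=(d.ravel()>0)
    L=(P-p)@R; m=ok&(abs(L[:,0])<.06)&(abs(L[:,1])<.11)&(L[:,2]<.06)&(L[:,2]>-.1)
    for lo in np.arange(-.1,.05,.01):
        k=m&(L[:,2]>=lo)&(L[:,2]<lo+.01)
        if k.sum()>2:
            y=L[k,1]; print(n,lo.round(2),k.sum(),'x',L[k,0].min().round(3),L[k,0].max().round(3),'y-',y[y<0].min().round(3) if (y<0).any() else '',y[y<0].max().round(3) if (y<0).any() else '','y+',(y[y>0].min().round(3),y[y>0].max().round(3)) if (y>0).any() else '')
```

```text
scene -0.1 19 x 0.004 0.01 y-   y+ (np.float64(0.027), np.float64(0.039))
scene -0.09 18 x -0.003 0.006 y-   y+ (np.float64(0.025), np.float64(0.029))
scene -0.08 39 x -0.007 0.011 y- -0.042 -0.037 y+ (np.float64(0.025), np.float64(0.042))
scene -0.07 78 x -0.007 0.011 y- -0.043 -0.03 y+ (np.float64(0.025), np.float64(0.042))
scene -0.06 84 x 0.0 0.011 y- -0.043 -0.029 y+ (np.float64(0.026), np.float64(0.04))
scene -0.05 93 x -0.005 0.011 y- -0.042 -0.028 y+ (np.float64(0.025), np.float64(0.041))
scene -0.04 92 x -0.006 0.011 y- -0.042 -0.027 y+ (np.float64(0.026), np.float64(0.041))
scene -0.03 53 x -0.006 0.01 y- -0.038 -0.028 y+ (np.float64(0.026), np.float64(0.035))
top -0.05 12 x 0.005 0.008 y-   y+ (np.float64(0.024), np.float64(0.037))
top -0.04 16 x 0.002 0.008 y-   y+ (np.float64(0.025), np.float64(0.037))
top -0.03 7 x 0.005 0.007 y-   y+ (np.float64(0.026), np.float64(0.036))
```

Run:
```python
from h import *
s=robot.read_state(); p=s['tool_pos']; R=cv2.Rodrigues(s['orientation'])[0]
A=np.load('scene.npz'); f=7
x0,y0=350,215
im=cv2.resize(A['im'][y0:y0+85,x0:x0+100,::-1],None,fx=f,fy=f,interpolation=cv2.INTER_CUBIC)
for y in(-.028,.028):
    for z,c in((.014,(0,0,255)),(0,(0,255,0)),(-.02,(255,0,0))):
        q=((proj('scene',p+R@[0,y,z])[0]-[x0,y0]+.5)*f).astype(int); cv2.circle(im,tuple(int(v) for v in q),4,c,-1)
cv2.imwrite('pics/fing.png',im)
```

```text
(no output)
```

View pics/fing.png

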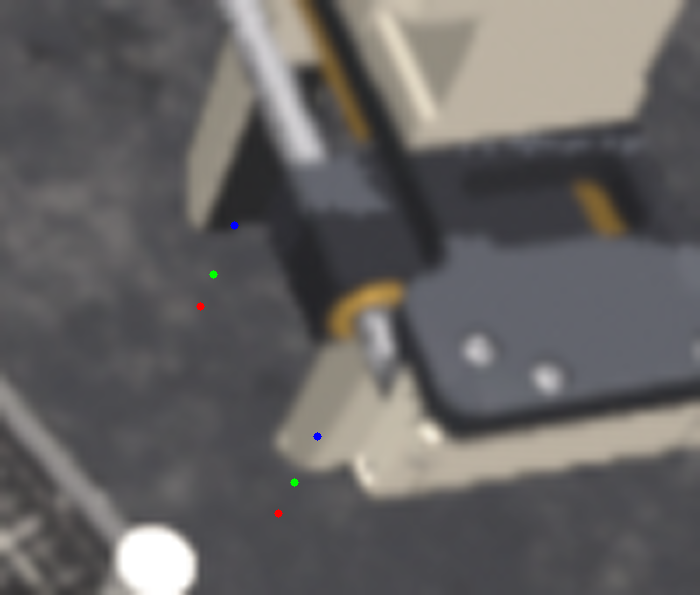

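The fingers end near the blue dots, around (210,228) and (300,460). That puts the fingertips about 20 mm behind the reported TCP, not 14 mm ahead of it, while sideways they are centred. I descend partway and measure again.

>>> arm_command([
  {"x": 0.001, "y": 0.003, "z": -0.07, "rx": 0, "ry": 0, "rz": 0, "claw": 110},
  {"x": 0.001, "y": 0.003, "z": -0.14, "rx": 0, "ry": 0, "rz": 0, "claw": 110},
  {"x": 0.001, "y": 0.003, "z": -0.2, "rx": 0, "ry": 0, "rz": 0, "claw": 110},
  {"x": 0.001, "y": 0.003, "z": -0.24, "rx": 0, "ry": 0, "rz": 0, "claw": 110},
  {"x": 0.001, "y": 0.003, "z": -0.26, "rx": 0, "ry": 0, "rz": 0, "claw": 110},
  {"x": 0.001, "y": 0.003, "z": -0.26, "rx": 0, "ry": 0, "rz": 0, "claw": 110},
  {"x": 0.001, "y": 0.003, "z": -0.26, "rx": 0, "ry": 0, "rz": 0, "claw": 110},
])

```text
t: 2.45
tool_pos: [0.4703, -0.2192, 0.1098]
orientation: [-0.615, -3.081, -0.0]
force: [0.1, -0.6, 0.6]
opening: 0.0527
gripper_force: 0.0
```

```bash
cat > fing.py <<'E'
from h import *
V,U=np.mgrid[0:384,0:512]; uv=np.c_[U.ravel(),V.ravel()]
def fing(n='scene',zmax=.05):
    s=robot.read_state(); p=s['tool_pos']; R=cv2.Rodrigues(s['orientation'])[0]
    print(s['t'],p,s['force'])
    d=np.load(n+'.npz')['d']; P=bydepth(n,uv,d.ravel()); L=(P-p)@R
    m=(d.ravel()>0)&(abs(L[:,0])<.012)&(abs(L[:,1])<.05)&(L[:,2]>-.07)&(L[:,2]<zmax)
    for lo in np.arange(-.07,zmax,.005):
        k=m&(L[:,2]>=lo)&(L[:,2]<lo+.005)
        if k.sum(): print(lo.round(3),k.sum(),(L[k,1]*1000).round().astype(int)[:24])
E
python3 - <<'E'
from fing import *
im,_=look('scene')
fing()
s=robot.read_state(); p=s['tool_pos']; R=cv2.Rodrigues(s['orientation'])[0]
f=7; x0,y0=325,255
im=cv2.resize(im[y0:y0+85,x0:x0+100,::-1],None,fx=f,fy=f,interpolation=cv2.INTER_CUBIC)
for y in(-.028,.028):
    for z,c in((.014,(0,0,255)),(0,(0,255,0)),(-.02,(255,0,0))):
        q=((proj('scene',p+R@[0,y,z])[0]-[x0,y0]+.5)*f).astype(int); cv2.circle(im,tuple(int(v) for v in q),4,c,-1)
cv2.imwrite('pics/fing2.png',im)
E
```

```text
2.5 [ 0.47108093 -0.21980689  0.11091716] [0.57906042 0.25316709 1.07793872]
-0.07 6 [26 26 26 26 26 25]
-0.065 3 [26 26 26]
-0.06 20 [ 39  39  35  34  33  30  26  27  27  27  26  26  26 -34 -35 -37 -38 -40
 -40 -42]
-0.055 21 [ 41  40  38  36  36  32  32  30  28  26  27  27  26 -32 -32 -35 -37 -41
 -42 -42 -42]
-0.05 21 [ 39  38  35  34  27  28  26  26  28  26  26 -31 -32 -33 -35 -35 -37 -39
 -40 -42 -42]
-0.045 26 [ 37  36  36  33  33  31  26  29  27  27  26  26  26 -29 -31 -33 -34 -35
 -36 -39 -39 -41 -41 -41]
-0.04 26 [ 40  39  37  34  33  32  28  27  27  27  26  27  26  26 -29 -29 -32 -36
 -38 -40 -41 -40 -41 -42]
-0.035 28 [ 39  38  36  34  31  29  28  28  27  27  26  26  26  26  26  26 -29 -30
 -32 -33 -35 -36 -37 -41]
-0.03 28 [ 39  38  33  33  31  29  26  26  26  25  27  26  26  26  26  25  -2  -4
  -5  -9 -28 -30 -32 -35]
-0.025 26 [ 37  35  30  29  28  28  27  26  26  25  25  26  26  25  -3  -4  -5  -5
  -6  -7  -9 -12 -29 -30]
-0.02 9 [ 26  27  -2  -3  -5  -8  -9 -10 -12]
-0.015 8 [ -4  -6  -6  -7  -9 -11 -11 -12]
-0.01 14 [ -2  -2  -4  -6  -6  -8  -9  -8 -10 -11 -10 -11 -12 -12]
-0.005 11 [ -2  -3  -4  -6  -7  -8  -9 -10 -10 -12 -12]
0.0 10 [ -5  -7  -8  -8 -10 -11 -10 -11 -11 -11]
0.005 14 [ -1  -2  -6  -7  -8  -8 -10 -10 -10 -10 -10 -10 -11 -11]
0.01 10 [ -1  -3  -4  -7  -8  -9 -10 -10 -11 -11]
0.015 14 [  0  -2  -5  -7  -8  -8 -10  -9 -10 -10 -10 -11 -11 -12]
0.02 13 [ -3  -4  -5  -7  -8  -8  -9 -10 -10 -10 -10 -11 -11]
0.025 8 [  1  -2  -6  -7 -10 -10 -10 -11]
0.03 14 [ -3  -4  -5  -6  -7  -9 -10 -10 -10 -10 -10 -10 -11 -11]
0.035 15 [  1   0  -3  -5  -6  -9  -7  -9 -10  -9  -9 -10 -11 -11 -11]
0.04 10 [ -2  -3  -5  -6  -7 -10 -10 -11 -12 -12]
0.045 14 [  1  -2  -5  -9  -7  -8 -10  -9  -9 -10 -11 -11 -11 -12]
```

View pics/fing2.png

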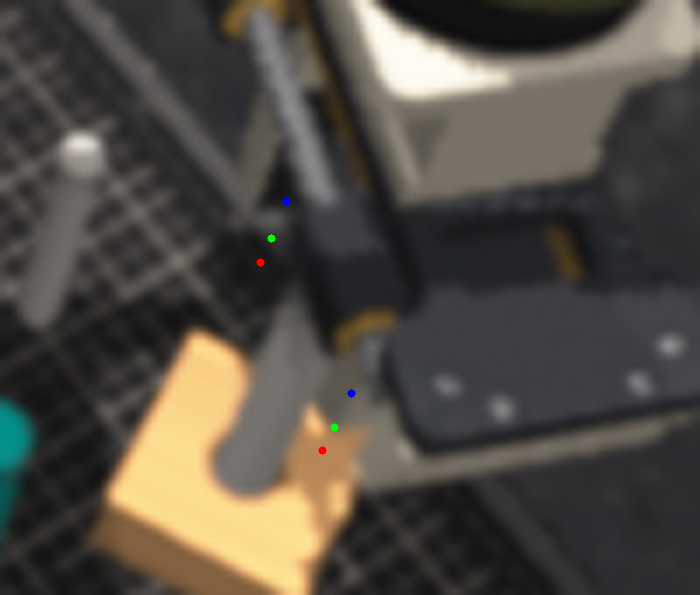

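The fingertips are at about -19 mm in the reported tool frame (reported z 0.111 puts them at 0.129). The rod stands between the fingers, about 3 mm towards -y. I correct for that, lower the fingertips to about 0.106 and close.

>>> arm_command([
  {"x": -0.002, "y": -0.006, "z": -0.024, "rx": 0, "ry": 0, "rz": 0, "claw": 110},
  {"x": -0.002, "y": -0.006, "z": -0.048, "rx": 0, "ry": 0, "rz": 0, "claw": 110},
  {"x": -0.002, "y": -0.006, "z": -0.048, "rx": 0, "ry": 0, "rz": 0, "claw": 110},
  {"x": -0.002, "y": -0.006, "z": -0.048, "rx": 0, "ry": 0, "rz": 0, "claw": 110},
], squeeze=25)

```text
t: 2.83
tool_pos: [0.4685, -0.2223, 0.0843]
orientation: [-0.616, -3.079, -0.001]
force: [-0.2, -0.6, 0.0]
opening: 0.0528
gripper_force: 0.0
```

Run:
```python
from fing import *
look('scene'); fing(zmax=0)
p=robot.read_state()['tool_pos']; d=np.load('scene.npz')['d']; P=bydepth('scene',uv,d.ravel())
q=np.hypot(*(P-p)[:,:2].T); k=(d.ravel()>0)&(q<.12)&(P[:,2]>.1)&(q>.05); print('low points of body', np.percentile(P[k,2],[0,2,5,20]))
```

```text
2.8833 [ 0.46890297 -0.22247771  0.08494395] [0.38942208 0.60196685 0.02498686]
-0.07 6 [26 26 26 26 25 25]
-0.065 4 [26 26  8  7]
-0.06 18 [ 39  36  30  26  26  26  25  26   8   7   6   6   6   6   6 -37 -40 -41]
-0.055 17 [ 42  38  37  35  34  32  29  28  28  26 -34 -35 -38 -39 -42 -43 -43]
-0.05 21 [ 38  36  32  31  28  28  29  28  27  27  27  26  26 -31 -33 -36 -37 -39
 -42 -42 -43]
-0.045 17 [ 40  38  35  34  29  32  29  27  28  27 -29 -30 -32 -34 -38 -41 -42]
-0.04 21 [ 38  36  34  32  29  30  28  27  27  28 -32 -34 -36 -38 -38 -38 -40 -41
 -42 -42 -42]
-0.035 24 [ 39  37  35  33  30  29  27  27  28  27  27  26  26 -29 -30 -31 -33 -36
 -39 -40 -41 -42 -42 -41]
-0.03 25 [ 37  36  34  32  32  29  29  28  27  27  27  27  27  27   2   0  -4 -31
 -32 -34 -34 -37 -37 -42]
-0.025 16 [ 34  28  28  27  28  28  27  26  26  26   0  -4 -29 -30 -31 -35]
-0.02 9 [33 27  3  1 -1 -2 -4 -4 -6]
-0.015 7 [ 1 -1 -4 -5 -5 -5 -7]
-0.01 10 [ 4  0  0 -2 -3 -5 -5 -7 -7 -7]
-0.005 7 [-1 -5 -6 -7 -7 -7 -7]
low points of body [0.10011188 0.13775419 0.21255102 0.4578253 ]
```

>>> arm_command([
  {"x": 0, "y": 0, "z": 0, "rx": 0, "ry": 0, "rz": 0, "claw": 255},
  {"x": 0, "y": 0, "z": 0, "rx": 0, "ry": 0, "rz": 0, "claw": 255},
  {"x": 0, "y": 0, "z": 0, "rx": 0, "ry": 0, "rz": 0, "claw": 255},
  {"x": 0, "y": 0, "z": 0, "rx": 0, "ry": 0, "rz": 0, "claw": 255},
  {"x": 0, "y": 0, "z": 0, "rx": 0, "ry": 0, "rz": 0, "claw": 255},
  {"x": 0, "y": 0, "z": 0, "rx": 0, "ry": 0, "rz": 0, "claw": 255},
  {"x": 0, "y": 0, "z": 0, "rx": 0, "ry": 0, "rz": 0, "claw": 255},
  {"x": 0, "y": 0, "z": 0, "rx": 0, "ry": 0, "rz": 0, "claw": 255},
], squeeze=25)

```text
t: 3.55
tool_pos: [0.4693, -0.2227, 0.0854]
orientation: [0.616, 3.08, -0.0]
force: [0.3, 0.7, -0.2]
opening: 0.0173
gripper_force: 25.0
```

>>> arm_command([
  {"x": 0, "y": 0, "z": 0.02, "rx": 0, "ry": 0, "rz": 0, "claw": 255},
  {"x": 0, "y": 0, "z": 0.06, "rx": 0, "ry": 0, "rz": 0, "claw": 255},
  {"x": 0, "y": 0, "z": 0.12, "rx": 0, "ry": 0, "rz": 0, "claw": 255},
  {"x": 0, "y": 0, "z": 0.18, "rx": 0, "ry": 0, "rz": 0, "claw": 255},
  {"x": 0, "y": 0, "z": 0.24, "rx": 0, "ry": 0, "rz": 0, "claw": 255},
  {"x": 0, "y": 0, "z": 0.28, "rx": 0, "ry": 0, "rz": 0, "claw": 255},
  {"x": 0, "y": 0, "z": 0.3, "rx": 0, "ry": 0, "rz": 0, "claw": 255},
  {"x": 0, "y": 0, "z": 0.3, "rx": 0, "ry": 0, "rz": 0, "claw": 255},
])

```text
t: 4.22
tool_pos: [0.4706, -0.2234, 0.2387]
orientation: [0.615, 3.076, -0.003]
force: [-0.5, -0.5, -1.5]
opening: 0.0173
gripper_force: 25.0
```

>>> arm_command([
  {"x": -0.02, "y": 0.05, "z": 0, "rx": 0, "ry": 0, "rz": 0, "claw": 255},
  {"x": -0.03, "y": 0.12, "z": 0, "rx": 0, "ry": 0, "rz": 0, "claw": 255},
  {"x": -0.04, "y": 0.2, "z": 0, "rx": 0, "ry": 0, "rz": 0, "claw": 255},
  {"x": -0.04, "y": 0.28, "z": 0, "rx": 0, "ry": 0, "rz": 0, "claw": 255},
  {"x": -0.04, "y": 0.36, "z": 0, "rx": 0, "ry": 0, "rz": 0, "claw": 255},
  {"x": -0.04, "y": 0.44, "z": 0, "rx": 0, "ry": 0, "rz": 0, "claw": 255},
  {"x": -0.04, "y": 0.52, "z": 0, "rx": 0, "ry": 0, "rz": 0, "claw": 255},
  {"x": -0.04, "y": 0.6, "z": 0, "rx": 0, "ry": 0, "rz": 0, "claw": 255},
  {"x": -0.04, "y": 0.66, "z": 0, "rx": 0, "ry": 0, "rz": 0, "claw": 255},
  {"x": -0.04, "y": 0.7, "z": 0, "rx": 0, "ry": 0, "rz": 0, "claw": 255},
])

```text
t: 5.05
tool_pos: [0.4477, 0.1302, 0.2332]
orientation: [-0.612, -3.078, 0.001]
force: [0.2, -0.5, -0.1]
opening: 0.0177
gripper_force: 25.0
```

>>> arm_command([
  {"x": 0, "y": 0.04, "z": 0, "rx": 0, "ry": 0, "rz": 0, "claw": 255},
  {"x": 0, "y": 0.08, "z": 0, "rx": 0, "ry": 0, "rz": 0, "claw": 255},
  {"x": 0, "y": 0.1, "z": 0, "rx": 0, "ry": 0, "rz": 0, "claw": 255},
  {"x": 0, "y": 0.11, "z": 0, "rx": 0, "ry": 0, "rz": 0, "claw": 255},
  {"x": 0, "y": 0.11, "z": 0, "rx": 0, "ry": 0, "rz": 0, "claw": 255},
  {"x": 0, "y": 0.11, "z": 0, "rx": 0, "ry": 0, "rz": 0, "claw": 255},
])

```text
t: 5.55
tool_pos: [0.449, 0.1817, 0.2346]
orientation: [-0.616, -3.08, 0.002]
force: [-0.0, 0.3, -0.9]
opening: 0.0175
gripper_force: 25.0
```

```bash
cat > rod.py <<'E'
from fing import *
def rod(n='scene'):
    s=robot.read_state(); p=s['tool_pos']; print(s['t'],p,s['orientation'],s['force'],s['opening'])
    d=np.load(n+'.npz')['d']; P=bydepth(n,uv,d.ravel()); L=P-p
    R=cv2.Rodrigues(s['orientation'])[0]
    m=(d.ravel()>0)&(np.hypot(L[:,0],L[:,1])<.03)&(L[:,2]<.015)&(P[:,2]>.115)
    Q=P[m]; print('n',len(Q),'zmin',np.sort(Q[:,2])[:8].round(4))
    # fit a cylinder axis: x=a+b(z-z0), y=c+e(z-z0), r=9mm
    from scipy.optimize import least_squares
    z0=Q[:,2].mean()
    f=lambda t:np.hypot(Q[:,0]-t[0]-t[1]*(Q[:,2]-z0),Q[:,1]-t[2]-t[3]*(Q[:,2]-z0))-.009
    o=cal(n)[2]; v=(p-o)[:2]; v/=np.linalg.norm(v); g=np.r_[Q[:,:2].mean(0)+v*.006]
    r=least_squares(f,[g[0],0,g[1],0],loss='soft_l1',f_scale=.001)
    t=r.x; zf=s['tool_pos'][2]; print('axis at z',z0,t[[0,2]],'slope',t[[1,3]],'rms',np.sqrt((r.fun**2).mean()))
    return t,z0,Q
E
python3 - <<'E'
from rod import *
for n in('scene','top'):
    im,_=look(n)
    try: rod(n)
    except Exception as e: print(n,e)
im=[np.load(n+'.npz')['im'] for n in('scene','top')]
cv2.imwrite('pics/carry.png',np.hstack([cv2.resize(i[y:y+100,x:x+130,::-1],None,fx=3,fy=3) for i,x,y in((im[0],190,110),(im[1],160,110))]))
E
```

```text
5.6 [0.44921637 0.18147579 0.23491585] [-6.16906360e-01 -3.07996282e+00  1.08993866e-03] [ 0.77337184  0.26557726 -0.24716275] 0.01769580399627301
n 242 zmin [0.1573 0.1583 0.1596 0.1608 0.1609 0.1613 0.1615 0.1616]
axis at z 0.2055357037935232 [0.45022264 0.18163497] slope [-0.00117732  0.00846941] rms 0.0009511200252425948
5.65 [0.44929624 0.18139999 0.23506747] [-6.17599069e-01 -3.08003142e+00  8.08588873e-04] [ 0.1767496   0.06982716 -0.66811905] 0.017051305144008516
n 37 zmin [0.159  0.1624 0.1638 0.1639 0.1645 0.1647 0.1662 0.1673]
axis at z 0.18119796521283887 [0.44994991 0.17943724] slope [-0.00020325 -0.0089625 ] rms 0.0003448964386604857
```

View pics/carry.png

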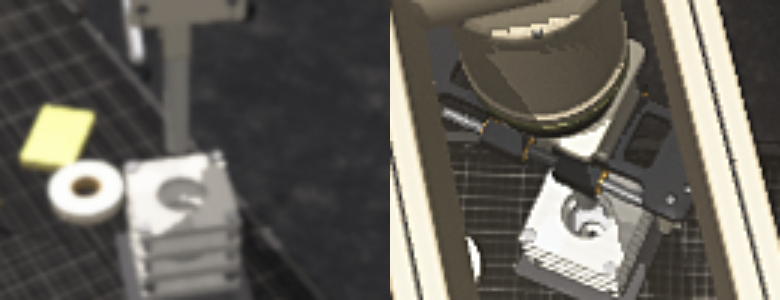

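The carry view shows the rod upright in the gripper over ring 1 (scene crop (175,90), bore at (182,195)), and its foot measures about 0.158. The tape and pad are untouched. I apply the small ring 3 correction and go down to just above ring 3.

>>> arm_command([
  {"x": -0.0026, "y": 0.002, "z": -0.03, "rx": 0, "ry": 0, "rz": 0, "claw": 255},
  {"x": -0.0026, "y": 0.002, "z": -0.06, "rx": 0, "ry": 0, "rz": 0, "claw": 255},
  {"x": -0.0026, "y": 0.002, "z": -0.08, "rx": 0, "ry": 0, "rz": 0, "claw": 255},
  {"x": -0.0026, "y": 0.002, "z": -0.1, "rx": 0, "ry": 0, "rz": 0, "claw": 255},
  {"x": -0.0026, "y": 0.002, "z": -0.11, "rx": 0, "ry": 0, "rz": 0, "claw": 255},
  {"x": -0.0026, "y": 0.002, "z": -0.115, "rx": 0, "ry": 0, "rz": 0, "claw": 255},
  {"x": -0.0026, "y": 0.002, "z": -0.12, "rx": 0, "ry": 0, "rz": 0, "claw": 255},
  {"x": -0.0026, "y": 0.002, "z": -0.12, "rx": 0, "ry": 0, "rz": 0, "claw": 255},
])

```text
t: 6.32
tool_pos: [0.448, 0.1833, 0.1753]
orientation: [0.616, 3.08, 0.0]
force: [-0.4, -0.5, -0.4]
opening: 0.0176
gripper_force: 25.0
```

>>> arm_command([
  {"x": 0, "y": 0, "z": -0.006, "rx": 0, "ry": 0, "rz": 0, "claw": 255},
  {"x": 0, "y": 0, "z": -0.012, "rx": 0, "ry": 0, "rz": 0, "claw": 255},
  {"x": 0, "y": 0, "z": -0.018, "rx": 0, "ry": 0, "rz": 0, "claw": 255},
  {"x": 0, "y": 0, "z": -0.024, "rx": 0, "ry": 0, "rz": 0, "claw": 255},
  {"x": 0, "y": 0, "z": -0.03, "rx": 0, "ry": 0, "rz": 0, "claw": 255},
  {"x": 0, "y": 0, "z": -0.036, "rx": 0, "ry": 0, "rz": 0, "claw": 255},
  {"x": 0, "y": 0, "z": -0.042, "rx": 0, "ry": 0, "rz": 0, "claw": 255},
  {"x": 0, "y": 0, "z": -0.048, "rx": 0, "ry": 0, "rz": 0, "claw": 255},
  {"x": 0, "y": 0, "z": -0.054, "rx": 0, "ry": 0, "rz": 0, "claw": 255},
  {"x": 0, "y": 0, "z": -0.06, "rx": 0, "ry": 0, "rz": 0, "claw": 255},
])

```text
t: 7.15
tool_pos: [0.4479, 0.1834, 0.145]
orientation: [-0.616, -3.081, 0.0]
force: [-0.1, -0.4, -0.9]
opening: 0.0174
gripper_force: 25.0
```

Run:
```python
from h import *
for i in range(3):
    s=robot.read_state(); print(s['t'],s['tool_pos'],s['orientation'],s['force'],s['wrist_torque']); look('scene')
```

```text
7.15 [0.44792858 0.18336041 0.14500838] [-6.16091547e-01 -3.08056424e+00  3.47835486e-05] [-0.13359029 -0.37870696 -0.89164333] [ 0.04599923 -0.05634681 -0.04751145]
7.2 [0.44758992 0.18324365 0.1443568 ] [-6.15954630e-01 -3.07976179e+00  7.04455587e-04] [-0.89893102  0.94416089 -2.22252019] [-0.00084036  0.0235269   0.01564411]
7.25 [0.44755266 0.1832414  0.14460834] [-6.15949211e-01 -3.07964670e+00  7.70018082e-04] [ 0.5637508  -0.46142129 -1.09760054] [ 0.03426492  0.01152422 -0.00319426]
```

>>> arm_command([
  {"x": 0, "y": 0, "z": -0.004, "rx": 0, "ry": 0, "rz": 0, "claw": 255},
  {"x": 0, "y": 0, "z": -0.008, "rx": 0, "ry": 0, "rz": 0, "claw": 255},
  {"x": 0, "y": 0, "z": -0.012, "rx": 0, "ry": 0, "rz": 0, "claw": 255},
  {"x": 0, "y": 0, "z": -0.016, "rx": 0, "ry": 0, "rz": 0, "claw": 255},
  {"x": 0, "y": 0, "z": -0.02, "rx": 0, "ry": 0, "rz": 0, "claw": 255},
  {"x": 0, "y": 0, "z": -0.02, "rx": 0, "ry": 0, "rz": 0, "claw": 255},
])

```text
t: 7.8
tool_pos: [0.4476, 0.1832, 0.1347]
orientation: [-0.616, -3.08, 0.001]
force: [-0.0, -0.4, -1.0]
opening: 0.0178
gripper_force: 25.0
```

>>> arm_command([
  {"x": 0, "y": 0, "z": -0.002, "rx": 0, "ry": 0, "rz": 0, "claw": 255},
  {"x": 0, "y": 0, "z": -0.004, "rx": 0, "ry": 0, "rz": 0, "claw": 255},
  {"x": 0, "y": 0, "z": -0.006, "rx": 0, "ry": 0, "rz": 0, "claw": 255},
  {"x": 0, "y": 0, "z": -0.006, "rx": 0, "ry": 0, "rz": 0, "claw": 255},
])

```text
t: 8.13
tool_pos: [0.448, 0.1834, 0.1322]
orientation: [-0.616, -3.081, -0.0]
force: [0.3, -0.0, -0.5]
opening: 0.0175
gripper_force: 25.0
```

>>> arm_command([
  {"x": 0, "y": 0, "z": -0.001, "rx": 0, "ry": 0, "rz": 0, "claw": 255},
  {"x": 0, "y": 0, "z": -0.002, "rx": 0, "ry": 0, "rz": 0, "claw": 255},
  {"x": 0, "y": 0, "z": -0.003, "rx": 0, "ry": 0, "rz": 0, "claw": 255},
  {"x": 0, "y": 0, "z": -0.003, "rx": 0, "ry": 0, "rz": 0, "claw": 255},
])

```text
t: 8.47
tool_pos: [0.4481, 0.1835, 0.1309]
orientation: [0.616, 3.08, 0.0]
force: [0.1, 0.5, -0.3]
opening: 0.0177
gripper_force: 25.0
```

```bash
cat > f.py <<'E'
from h import *
F=[]
for i in range(4):
    s=robot.read_state(); F.append(np.r_[s['t'],s['tool_pos'],s['force'],s['wrist_torque']]); robot.read_camera('scene')
print(np.mean(F,0).round(4))
E
python3 f.py
```

```text
[ 8.5417e+00  4.4810e-01  1.8350e-01  1.3090e-01  7.0630e-01  7.6080e-01
 -5.7650e-01  2.3450e-01 -1.0120e-01  2.4000e-03]
```

>>> arm_command([
  {"x": 0, "y": 0, "z": -0.001, "rx": 0, "ry": 0, "rz": 0, "claw": 255},
  {"x": 0, "y": 0, "z": -0.002, "rx": 0, "ry": 0, "rz": 0, "claw": 255},
  {"x": 0, "y": 0, "z": -0.002, "rx": 0, "ry": 0, "rz": 0, "claw": 255},
])

```text
t: 8.92
tool_pos: [0.448, 0.1834, 0.1298]
orientation: [0.616, 3.08, 0.0]
force: [0.7, 1.2, -0.1]
opening: 0.0177
gripper_force: 25.0
```

```bash
python3 f.py
```

```text
[ 8.9917  0.448   0.1834  0.1299  0.6531  1.1059 -0.1324  0.3126 -0.2005
 -0.0262]
```

Contact is light, and the sideways force of about (0.65, 1.1) N says the hole lies towards +x+y. I shift 0.5 mm and 0.8 mm that way and check.

>>> arm_command([
  {"x": 0.001, "y": 0.0016, "z": 0, "rx": 0, "ry": 0, "rz": 0, "claw": 255},
  {"x": 0.001, "y": 0.0016, "z": 0, "rx": 0, "ry": 0, "rz": 0, "claw": 255},
  {"x": 0.001, "y": 0.0016, "z": -0.002, "rx": 0, "ry": 0, "rz": 0, "claw": 255},
  {"x": 0.001, "y": 0.0016, "z": -0.002, "rx": 0, "ry": 0, "rz": 0, "claw": 255},
])

```text
t: 9.45
tool_pos: [0.4481, 0.184, 0.1284]
orientation: [-0.616, -3.08, 0.001]
force: [-0.6, -0.1, -0.3]
opening: 0.0178
gripper_force: 25.0
```

```bash
python3 f.py
```

```text
[ 9.525e+00  4.482e-01  1.840e-01  1.286e-01  1.610e-02 -8.200e-02
 -6.637e-01 -1.830e-02  6.900e-03 -1.000e-03]
```

>>> arm_command([
  {"x": 0, "y": 0, "z": -0.001, "rx": 0, "ry": 0, "rz": 0, "claw": 255},
  {"x": 0, "y": 0, "z": -0.002, "rx": 0, "ry": 0, "rz": 0, "claw": 255},
  {"x": 0, "y": 0, "z": -0.003, "rx": 0, "ry": 0, "rz": 0, "claw": 255},
  {"x": 0, "y": 0, "z": -0.004, "rx": 0, "ry": 0, "rz": 0, "claw": 255},
  {"x": 0, "y": 0, "z": -0.004, "rx": 0, "ry": 0, "rz": 0, "claw": 255},
])

```text
t: 10.07
tool_pos: [0.4484, 0.1841, 0.1267]
orientation: [-0.616, -3.08, 0.0]
force: [-0.6, -0.0, -0.1]
opening: 0.0175
gripper_force: 25.0
```

```bash
python3 f.py
```

```text
[ 1.01417e+01  4.48400e-01  1.84100e-01  1.26800e-01  1.09600e-01
 -4.20000e-02 -5.65200e-01 -7.50000e-03  1.42000e-02 -1.45000e-02]
```

>>> arm_command([
  {"x": 0, "y": 0, "z": -0.001, "rx": 0, "ry": 0, "rz": 0, "claw": 255},
  {"x": 0, "y": 0, "z": -0.002, "rx": 0, "ry": 0, "rz": 0, "claw": 255},
  {"x": 0, "y": 0, "z": -0.004, "rx": 0, "ry": 0, "rz": 0, "claw": 255},
  {"x": 0, "y": 0, "z": -0.006, "rx": 0, "ry": 0, "rz": 0, "claw": 255},
  {"x": 0, "y": 0, "z": -0.006, "rx": 0, "ry": 0, "rz": 0, "claw": 255},
])

```text
t: 10.68
tool_pos: [0.4483, 0.1841, 0.1235]
orientation: [-0.616, -3.08, 0.0]
force: [0.3, 0.0, -0.3]
opening: 0.0178
gripper_force: 25.0
```

```bash
python3 f.py
```

```text
[ 1.07583e+01  4.48300e-01  1.84100e-01  1.23700e-01 -4.68400e-01
  1.36600e-01 -6.26500e-01 -9.90000e-03  4.50000e-03  6.60000e-03]
```

>>> arm_command([
  {"x": 0, "y": 0, "z": -0.002, "rx": 0, "ry": 0, "rz": 0, "claw": 255},
  {"x": 0, "y": 0, "z": -0.004, "rx": 0, "ry": 0, "rz": 0, "claw": 255},
  {"x": 0, "y": 0, "z": -0.006, "rx": 0, "ry": 0, "rz": 0, "claw": 255},
  {"x": 0, "y": 0, "z": -0.008, "rx": 0, "ry": 0, "rz": 0, "claw": 255},
  {"x": 0, "y": 0, "z": -0.01, "rx": 0, "ry": 0, "rz": 0, "claw": 255},
  {"x": 0, "y": 0, "z": -0.01, "rx": 0, "ry": 0, "rz": 0, "claw": 255},
])

```text
t: 11.38
tool_pos: [0.4482, 0.1841, 0.1185]
orientation: [-0.616, -3.08, 0.0]
force: [-0.2, -0.3, 0.1]
opening: 0.018
gripper_force: 25.0
```

>>> arm_command([
  {"x": 0, "y": 0, "z": -0.002, "rx": 0, "ry": 0, "rz": 0, "claw": 255},
  {"x": 0, "y": 0, "z": -0.004, "rx": 0, "ry": 0, "rz": 0, "claw": 255},
  {"x": 0, "y": 0, "z": -0.006, "rx": 0, "ry": 0, "rz": 0, "claw": 255},
  {"x": 0, "y": 0, "z": -0.008, "rx": 0, "ry": 0, "rz": 0, "claw": 255},
  {"x": 0, "y": 0, "z": -0.008, "rx": 0, "ry": 0, "rz": 0, "claw": 255},
])

```text
t: 11.8
tool_pos: [0.4483, 0.1841, 0.1146]
orientation: [-0.616, -3.08, 0.0]
force: [-0.3, -0.4, -0.3]
opening: 0.0176
gripper_force: 25.0
```

```bash
python3 f.py
```

```text
[ 1.1875e+01  4.4840e-01  1.8410e-01  1.1470e-01 -9.6300e-02 -3.3300e-01
 -4.8310e-01  2.2000e-03  6.1000e-03  2.9900e-02]
```

>>> arm_command([
  {"x": 0, "y": 0, "z": -0.002, "rx": 0, "ry": 0, "rz": 0, "claw": 255},
  {"x": 0, "y": 0, "z": -0.004, "rx": 0, "ry": 0, "rz": 0, "claw": 255},
  {"x": 0, "y": 0, "z": -0.006, "rx": 0, "ry": 0, "rz": 0, "claw": 255},
  {"x": 0, "y": 0, "z": -0.008, "rx": 0, "ry": 0, "rz": 0, "claw": 255},
  {"x": 0, "y": 0, "z": -0.008, "rx": 0, "ry": 0, "rz": 0, "claw": 255},
])

```text
t: 12.42
tool_pos: [0.4483, 0.1841, 0.1105]
orientation: [-0.616, -3.08, 0.0]
force: [0.0, -0.2, 0.1]
opening: 0.0176
gripper_force: 25.0
```

>>> arm_command([
  {"x": 0, "y": 0, "z": -0.001, "rx": 0, "ry": 0, "rz": 0, "claw": 255},
  {"x": 0, "y": 0, "z": -0.002, "rx": 0, "ry": 0, "rz": 0, "claw": 255},
  {"x": 0, "y": 0, "z": -0.003, "rx": 0, "ry": 0, "rz": 0, "claw": 255},
  {"x": 0, "y": 0, "z": -0.003, "rx": 0, "ry": 0, "rz": 0, "claw": 255},
])

```text
t: 12.75
tool_pos: [0.4484, 0.1842, 0.1092]
orientation: [-0.616, -3.08, 0.0]
force: [0.4, -0.5, -0.1]
opening: 0.0175
gripper_force: 25.0
```

```bash
python3 f.py
```

```text
[ 1.2825e+01  4.4840e-01  1.8420e-01  1.0930e-01 -1.6660e-01 -1.9030e-01
 -5.6310e-01 -7.4000e-03 -1.3000e-03 -1.6000e-02]
```

>>> arm_command([
  {"x": 0, "y": 0, "z": -0.001, "rx": 0, "ry": 0, "rz": 0, "claw": 255},
  {"x": 0, "y": 0, "z": -0.002, "rx": 0, "ry": 0, "rz": 0, "claw": 255},
  {"x": 0, "y": 0, "z": -0.003, "rx": 0, "ry": 0, "rz": 0, "claw": 255},
  {"x": 0, "y": 0, "z": -0.004, "rx": 0, "ry": 0, "rz": 0, "claw": 255},
  {"x": 0, "y": 0, "z": -0.004, "rx": 0, "ry": 0, "rz": 0, "claw": 255},
])

```text
t: 13.37
tool_pos: [0.4485, 0.1842, 0.1073]
orientation: [0.616, 3.081, 0.0]
force: [0.0, 1.0, -0.7]
opening: 0.0175
gripper_force: 25.0
```

```bash
python3 f.py
```

```text
[ 1.34417e+01  4.48500e-01  1.84200e-01  1.07300e-01  2.75900e-01
  6.40000e-01 -3.38000e-01  1.90000e-03  1.62000e-02 -7.70000e-03]
```

>>> arm_command([
  {"x": 0, "y": 0, "z": -0.001, "rx": 0, "ry": 0, "rz": 0, "claw": 255},
  {"x": 0, "y": 0, "z": -0.002, "rx": 0, "ry": 0, "rz": 0, "claw": 255},
  {"x": 0, "y": 0, "z": -0.003, "rx": 0, "ry": 0, "rz": 0, "claw": 255},
  {"x": 0, "y": 0, "z": -0.003, "rx": 0, "ry": 0, "rz": 0, "claw": 255},
])

```text
t: 13.9
tool_pos: [0.4487, 0.1842, 0.1062]
orientation: [0.616, 3.08, 0.0]
force: [-1.0, -0.7, 4.9]
opening: 0.0176
gripper_force: 25.0
```

```bash
python3 f.py
```

```text
[ 1.3975e+01  4.4870e-01  1.8420e-01  1.0620e-01 -9.8520e-01 -7.6650e-01
  4.4592e+00 -1.1220e-01  2.5010e-01  7.0000e-03]
```

The rod touches ring 4 at the expected height, with about 5 N of contact. I add a touch more.

>>> arm_command([
  {"x": 0, "y": 0, "z": -0.0005, "rx": 0, "ry": 0, "rz": 0, "claw": 255},
  {"x": 0, "y": 0, "z": -0.0005, "rx": 0, "ry": 0, "rz": 0, "claw": 255},
  {"x": 0, "y": 0, "z": -0.0005, "rx": 0, "ry": 0, "rz": 0, "claw": 255},
  {"x": 0, "y": 0, "z": -0.0005, "rx": 0, "ry": 0, "rz": 0, "claw": 255},
])

```text
t: 14.43
tool_pos: [0.4487, 0.1842, 0.1059]
orientation: [0.616, 3.08, 0.0]
force: [-0.9, -0.3, 4.8]
opening: 0.0173
gripper_force: 25.0
```

```bash
python3 f.py
python3 - <<'E'
from fing import *
look('scene'); fing(zmax=0.02)
E
```

```text
[ 1.45083e+01  4.48700e-01  1.84200e-01  1.05900e-01 -8.34400e-01
 -3.41000e-01  5.35680e+00 -1.36400e-01  2.82100e-01 -4.40000e-03]
14.6833 [0.44867092 0.18421913 0.10587502] [-0.844645   -1.5572477   5.61753274]
-0.05 1 [-26]
-0.045 9 [-25 -25 -24 -26 -24 -24 -24 -24 -26]
-0.04 12 [-23 -23 -23 -24 -24 -24 -24 -23 -24 -23 -24 -25]
-0.035 10 [-16 -23 -23 -24 -25 -24 -23 -25 -23 -23]
-0.03 6 [-13 -15 -22 -23 -22 -23]
-0.025 1 [-12]
-0.015 5 [ -8  -8  -8  -8 -10]
-0.01 10 [ -5  -7  -5  -8  -8  -8 -10  -8  -9  -9]
-0.005 14 [ -3  -4  -6  -7  -7  -7  -6  -6  -7  -8  -8  -8 -11 -11]
0.0 87 [ 20  22  19  18  15  16  -6  -6  -8  -8  -8 -10  -7 -12 -11 -15 -16 -16
 -17 -19 -18 -18 -19 -19]
0.005 32 [ 15  16  14  -5  -4  -7  -8  -8  -9  -7  -6  -8  -9 -11  -9 -11 -19 -25
 -35 -37 -36 -36 -37 -38]
0.01 5 [ -5  -4  -8  -6 -37]
```

>>> arm_command([
  {"x": 0, "y": 0, "z": 0.001, "rx": 0, "ry": 0, "rz": 0, "claw": 255},
  {"x": 0, "y": 0, "z": 0.0022, "rx": 0, "ry": 0, "rz": 0, "claw": 255},
  {"x": 0, "y": 0, "z": 0.0022, "rx": 0, "ry": 0, "rz": 0, "claw": 255},
  {"x": 0, "y": 0, "z": 0.0022, "rx": 0, "ry": 0, "rz": 0, "claw": 255},
])

```text
t: 15.02
tool_pos: [0.4485, 0.1842, 0.1066]
orientation: [0.616, 3.081, 0.0]
force: [-0.1, -0.0, 3.0]
opening: 0.0179
gripper_force: 25.0
```

```bash
python3 f.py
```

```text
[ 1.50917e+01  4.48500e-01  1.84200e-01  1.06600e-01  1.31000e-01
  3.86900e-01  2.64420e+00  7.20000e-03  3.27000e-02 -2.40000e-02]
```

Still resting lightly on ring 4 (about 3 N). I open and wait.

>>> arm_command([
  {"x": 0, "y": 0, "z": 0.001, "rx": 0, "ry": 0, "rz": 0, "claw": 170},
  {"x": 0, "y": 0, "z": 0.001, "rx": 0, "ry": 0, "rz": 0, "claw": 120},
  {"x": 0, "y": 0, "z": 0.001, "rx": 0, "ry": 0, "rz": 0, "claw": 110},
  {"x": 0, "y": 0, "z": 0.001, "rx": 0, "ry": 0, "rz": 0, "claw": 110},
  {"x": 0, "y": 0, "z": 0.001, "rx": 0, "ry": 0, "rz": 0, "claw": 110},
  {"x": 0, "y": 0, "z": 0.001, "rx": 0, "ry": 0, "rz": 0, "claw": 110},
  {"x": 0, "y": 0, "z": 0.001, "rx": 0, "ry": 0, "rz": 0, "claw": 110},
  {"x": 0, "y": 0, "z": 0.001, "rx": 0, "ry": 0, "rz": 0, "claw": 110},
])

```text
t: 15.88
tool_pos: [0.4484, 0.1841, 0.1072]
orientation: [-0.616, -3.081, 0.0]
force: [-0.4, -0.1, -0.1]
opening: 0.0529
gripper_force: 0.0
```

>>> arm_command([
  {"x": 0, "y": 0, "z": 0.02, "rx": 0, "ry": 0, "rz": 0, "claw": 110},
  {"x": 0, "y": 0, "z": 0.06, "rx": 0, "ry": 0, "rz": 0, "claw": 110},
  {"x": 0, "y": 0, "z": 0.1, "rx": 0, "ry": 0, "rz": 0, "claw": 110},
  {"x": 0, "y": 0, "z": 0.16, "rx": 0, "ry": 0, "rz": 0, "claw": 110},
  {"x": 0, "y": 0, "z": 0.22, "rx": 0, "ry": 0, "rz": 0, "claw": 110},
  {"x": 0, "y": 0, "z": 0.28, "rx": 0, "ry": 0, "rz": 0, "claw": 110},
  {"x": 0, "y": 0, "z": 0.28, "rx": 0, "ry": 0, "rz": 0, "claw": 110},
])

```text
t: 16.47
tool_pos: [0.4514, 0.185, 0.2553]
orientation: [0.614, 3.071, 0.008]
force: [1.3, 0.3, 1.3]
opening: 0.0526
gripper_force: 0.0
```

Run:
```python
from h import *
im,d=look('scene')
print(robot.read_state()['tool_pos'],robot.read_state()['opening'])
V,U=np.mgrid[0:384,0:512]; P=bydepth('scene',np.c_[U.ravel(),V.ravel()],d.ravel())
L=P-[.449,.183,0]; k=(d.ravel()>0)&(np.hypot(L[:,0],L[:,1])<.025)&(P[:,2]>.108)&(P[:,2]<.19)
print(k.sum(),'top z',np.sort(P[k,2])[-8:].round(4),P[k].mean(0))
cv2.imwrite('pics/end.png',cv2.resize(im[100:230,170:330,::-1],None,fx=4,fy=4))
```

```text
[0.45065447 0.18480893 0.25221954] 0.052870415775305324
173 top z [0.1665 0.1666 0.1666 0.1667 0.1668 0.1675 0.1686 0.1689] [0.4468686  0.17893726 0.14243731]
```

View pics/end.png

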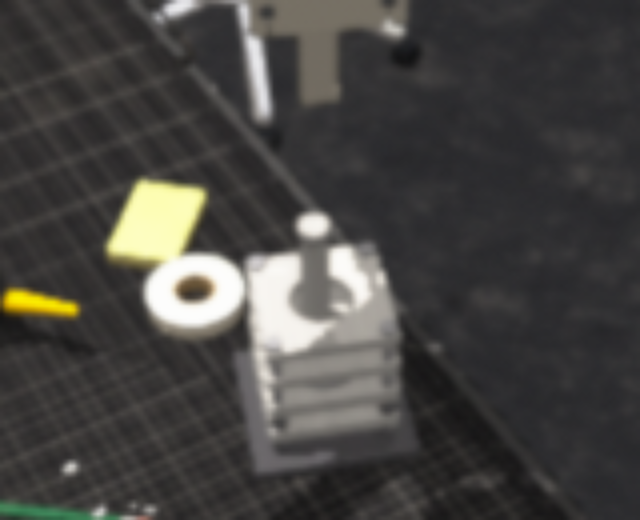

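The end view shows the rod standing upright in the gauge, top at crop (313,224) and about 0.166 m high (0.165 expected). The gripper is clear above it, and the tape and pad have not moved. I hand in.

```bash
python3 -c "
from plant import robot
print(robot.close_job())"
```

```text
the job is handed in; nothing more can be done
None
```

The rod is standing upright in the gauge on ring 4, pressed there with about 6 N and then released, the gripper is clear, and the job was handed in at about 16.5 s.

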